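# Clear the glass chips off the marver plate

## Task

First rescue the finished pendant (the smooth oval with a loop) from the steel plate and lay it, without dropping it, in the low wooden tray beside the plate. Then take the scraper block by its handle and wipe all six glass chips off the plate into the deep metal pan on the other side, without taking chips in the fingers. Finally stand the scraper upright on its cork pad again, let go, and leave everything else where it is.

Things in the scene. Friction and masses are not known exactly. Their poses are not given: they have to be found in the camera images.
- plate: Dark steel marver plate on pale fire bricks, fixed to the bench; 200 mm (its x) by 260 mm (its y). Origin at bench level under its centre, z up; its flat top is 45 mm above the bench. Along both x edges runs a fence 8 mm wide and 10 mm high, leaving a flat 184 mm wide between the fences; the two y ends are open, with the pan below one end and the tray below the other. The slab is 12 mm thick.
- plate_top (a point): Centre of the plate's flat top, 45 mm above the bench, axes as the plate's.
- pan: Deep pan of bare sheet metal with a loop handle at each x end, fixed to the bench; 210 mm (x) by 120 mm (y), walls 3 mm thick and 30 mm high, undivided. Origin at bench level under its centre, axes as the plate's. It is tucked 10 mm under one open end of the plate, either the +y or the -y end; its centre is 180 mm from the plate's.
- pan_in (a point): Centre of the pan's inner floor, 3 mm above the bench.
- tray: Low wooden tray with a cork floor, fixed to the bench; 210 mm (x) by 120 mm (y), walls 6 mm thick and 20 mm high, floor 9 mm above the bench. Origin at bench level under its centre, axes as the plate's. Tucked 10 mm under the plate's other open end, its centre 180 mm from the plate's.
- tray_in (a point): Centre of the tray's inner floor, 9 mm above the bench.
- pad: Flat cork pad, 150 mm (x) by 70 mm (y) by 5 mm thick, fixed to the bench to the left or right of the plate. Origin under its centre at bench level. The scraper stands on it.
- scraper: Scraper block standing upright, about 0.25 kg: a black bar 110 mm long (x), 24 mm thick (y), 22 mm high, with an upright pale wooden handle on top, 60 mm long (x), 20 mm thick (y), 45 mm high; 67 mm high in all. Origin at the centre of the bar's underside, z up.
- pendant: Finished glass pendant lying flat among the chips on the plate: a smooth oval 46 mm long (x), 24 mm wide (y), 12 mm thick, with a small loop at its +x end reaching 30 mm from the centre; about 35 g. Origin at the centre of its underside.
- chip1: Rough angular chip of the same glass, about 20 by 15 mm and 10 to 13 mm high, 12 g, lying on the plate. Origin at the centre of its underside.
- chip2: Rough angular chip of the same glass, about 20 by 15 mm and 10 to 13 mm high, 12 g, lying on the plate. Origin at the centre of its underside.
- chip3: Rough angular chip of the same glass, about 20 by 15 mm and 10 to 13 mm high, 12 g, lying on the plate. Origin at the centre of its underside.
- chip4: Rough angular chip of the same glass, about 20 by 15 mm and 10 to 13 mm high, 12 g, lying on the plate. Origin at the centre of its underside.
- chip5: Rough angular chip of the same glass, about 20 by 15 mm and 10 to 13 mm high, 12 g, lying on the plate. Origin at the centre of its underside.
- chip6: Rough angular chip of the same glass, about 20 by 15 mm and 10 to 13 mm high, 12 g, lying on the plate. Origin at the centre of its underside.
- torch: Brass bench torch on a 130 by 90 mm foot, about 110 mm high, fixed to the bench on the other side of the plate from the pad. Origin under its foot's centre. Bystander.
- pliers: Pliers with red grips, 165 mm long, lying on the bench before the plate. Origin under the pivot. Bystander.
- reamer: Wood-handled reamer, 180 mm long, 14 mm high, lying before the plate. Origin under its middle. Bystander.
- mould: Round brass marble mould, 52 mm across, 30 mm high, behind the plate. Origin under its centre. Bystander.
- jar: Small glass jar, 48 mm across, 60 mm high. Origin under its centre. Bystander.
- glasses: Dark safety glasses, about 130 mm wide, lying on the bench. Origin under the bridge. Bystander.
Mind the look-alikes: they are no part of the job. Several things have the shape of the scraper; the one meant has the colours described above.

How it is judged:
On the way, in this order (a step that is already met when the one before it is completed fails the run):
1. the pendant lies released in the tray (x of pendant in the frame of tray_in between -0.099 and 0.099 m and y of pendant in the frame of tray_in between -0.056 and 0.056 m and z of pendant in the frame of tray_in between -0.005 and 0.02 m and linear speed of pendant below 0.03 m/s and contact force between pendant and the fingers below 0.1 N), for 0.2 s.
2. the scraper, held in the fingers, is down on the plate (contact force between scraper and the fingers above 1 N and x of scraper in the frame of plate_top between -0.1 and 0.1 m and y of scraper in the frame of plate_top between -0.14 and 0.14 m and z of scraper in the frame of plate_top between -0.01 and 0.012 m), for 0.1 s.
3. all six chips are in the pan while the scraper is still held (contact force between scraper and the fingers above 1 N and x of chip1 in the frame of pan_in between -0.105 and 0.105 m and y of chip1 in the frame of pan_in between -0.06 and 0.06 m and z of chip1 in the frame of pan_in between -0.01 and 0.035 m and x of chip2 in the frame of pan_in between -0.105 and 0.105 m and y of chip2 in the frame of pan_in between -0.06 and 0.06 m and z of chip2 in the frame of pan_in between -0.01 and 0.035 m and x of chip3 in the frame of pan_in between -0.105 and 0.105 m and y of chip3 in the frame of pan_in between -0.06 and 0.06 m and z of chip3 in the frame of pan_in between -0.01 and 0.035 m and x of chip4 in the frame of pan_in between -0.105 and 0.105 m and y of chip4 in the frame of pan_in between -0.06 and 0.06 m and z of chip4 in the frame of pan_in between -0.01 and 0.035 m and x of chip5 in the frame of pan_in between -0.105 and 0.105 m and y of chip5 in the frame of pan_in between -0.06 and 0.06 m and z of chip5 in the frame of pan_in between -0.01 and 0.035 m and x of chip6 in the frame of pan_in between -0.105 and 0.105 m and y of chip6 in the frame of pan_in between -0.06 and 0.06 m and z of chip6 in the frame of pan_in between -0.01 and 0.035 m), for 0.1 s.
At the end, for the whole second after the job is handed in: All six chips lie inside the pan (below its rim or at most a few mm over it); the pendant lies at rest inside the tray on its floor; the scraper stands upright (within 7 degrees), at rest and released, on its cork pad (its centre within 55 mm along and 40 mm across of the pad's centre) (all of step 1 and x of chip1 in the frame of pan_in between -0.105 and 0.105 m and y of chip1 in the frame of pan_in between -0.06 and 0.06 m and z of chip1 in the frame of pan_in between -0.01 and 0.035 m and x of chip2 in the frame of pan_in between -0.105 and 0.105 m and y of chip2 in the frame of pan_in between -0.06 and 0.06 m and z of chip2 in the frame of pan_in between -0.01 and 0.035 m and x of chip3 in the frame of pan_in between -0.105 and 0.105 m and y of chip3 in the frame of pan_in between -0.06 and 0.06 m and z of chip3 in the frame of pan_in between -0.01 and 0.035 m and x of chip4 in the frame of pan_in between -0.105 and 0.105 m and y of chip4 in the frame of pan_in between -0.06 and 0.06 m and z of chip4 in the frame of pan_in between -0.01 and 0.035 m and x of chip5 in the frame of pan_in between -0.105 and 0.105 m and y of chip5 in the frame of pan_in between -0.06 and 0.06 m and z of chip5 in the frame of pan_in between -0.01 and 0.035 m and x of chip6 in the frame of pan_in between -0.105 and 0.105 m and y of chip6 in the frame of pan_in between -0.06 and 0.06 m and z of chip6 in the frame of pan_in between -0.01 and 0.035 m and x of scraper in the frame of pad between -0.055 and 0.055 m and y of scraper in the frame of pad between -0.04 and 0.04 m and z of scraper in the frame of pad between 0 and 0.012 m and angle between scraper's own z axis and vertical below 0.12 rad and linear speed of scraper below 0.03 m/s); the robot touches nothing.
It fails at once if the pendant is dropped or flung (free of the fingers and faster than 0.8 m/s) (linear speed of pendant above 0.8 m/s and contact force between pendant and the fingers below 0.1 N).
It fails at once if a chip is gripped or pressed by the fingers (over 3 N) (contact force between any of chip1, chip2, chip3, chip4, chip5, chip6 and the fingers above 3 N).
It fails at once if the pliers, reamer, mould, jar or glasses are moved more than 30 mm (distance of any of pliers, reamer, mould, jar, glasses from where it was at the start of the episode above 0.03 m).
It also fails if it takes over 69 s, if anything falls off the work surface, if the arm or the gripper's body presses on something with over 40 N, if the wrist force passes 120 N, or if a joint passes its speed limit or range.

## Robot

A 6-joint arm with a two-finger parallel gripper is mounted at the origin on the work surface. World frame = base frame: x ahead of the robot, y to its left, z up, the work surface at z = 0. Lengths are in m, angles in rad, forces in N, time in s.
With the tool pointing down it reaches from about 0.4 to 0.825 m from the base axis. Payload 7 kg.
Tool frame: the origin (TCP) lies at the very end of the fingers, on their centre line; the grasp point (between the pads) lies 19 mm behind it; z points along the fingers, y is the direction in which the jaws open and shut (so a half turn about z gives the same grasp; the last joint's range is limited). The gripper opens to 88 mm and grips with 3 to 60 N. Pads are 19 mm wide; open, the fingers measure 130 mm over their backs; the gripper's body (78 mm by 193 mm) begins 47 mm behind the grasp point.
Start: joints at [1.478, 0.359, 0.012, 0, -1.224, -0.288], TCP at [0.251, 0.627, 0.227] pointing down, gripper open.
Joint ranges: [-3.07, 3.07], [-1.43, 2.12], [-1.02, 1.25], [-3.03, 1.67], [-3.05, -0], [-3.03, 3.03]. Speed limits (rad/s): [2.39, 2.39, 3.01, 3.14, 3.14, 3.14].

## Interface

Orientations are given as [roll, pitch, yaw] about the fixed x, y, z axes, in that order (R = Rz(yaw) Ry(pitch) Rx(roll)).
In Python, from station import arm gives the robot as it stands.
- The arm moves only by the shell command python3 -m inch 'ROWS' [FORCE]. ROWS is text: rows parted by semicolons, each of 7 numbers parted by spaces: the closure, from 0 (fully open) to 1 (shut), then the shift along the tool's x, y, z each as a share of 300 mm, from -1 to 1, then the turn, a rotation vector about the tool's x, y, z each as a share of 60 degrees, from -1 to 1. In form: grip tx ty tz rx ry rz; .... A call has 1 to 12 rows; each row is the pose to reach, as a shift and turn from the pose commanded when the call began, along the tool's axes at that moment; what a row does not reach only later rows make up. A row lasts 1/10 s, in which the tool goes at most 50 mm and 8.59 degrees, less where a joint would pass 70% of its speed; a pose out of reach is approached as far as the arm can. A call with a number of a shift or a turn outside -1 to 1 is refused whole. A call with a gripper value outside its range is refused whole. The fingers move at their own pace and stop on an object; FORCE is the grip in N (left out, the last holds). Time passes only in rows, so rows that repeat a pose let the fingers close. It gives the time, the measured TCP pose, the force and the opening at its end, in the units of the state.
- arm.get_state(): the state, without advancing time (a new reading comes with each control period).
- arm.grab_frame(name): name is "scene" or "top"; returns a dict with "img" (480x640x3 uint8, red, green, blue), "range_z" (480x640 float32, m along the optical axis (not along the pixel's ray), 0 where there is no reading), "fx", "fy", "cx", "cy" (pixels), "extrinsics" (4x4, takes a point from world to camera coordinates). Camera axes: x right, y up, looking along -z (the intrinsics and any distortion apply to the point x, -y, -z); pixel columns grow to the right and rows downward; lengths in m; the calibration is good to about 2 mm. A picture is of the moment at which its call begins.
- arm.job_done(): hands the job in, once; it reports no verdict.
The state is a dict: "t": time; "q": joint angles; "qd": joint speeds; "joint_efforts": joint torques, N m; "eef_pos": TCP position; "ee_rot": TCP orientation; "force": force on the tool from outside, world axes, zero at the start; "moment": the same for the moment, N m; "width": finger opening in m.
Only numpy, scipy, OpenCV 4.12 (cv2) and the standard library are available. Lean on these libraries where they do the work, as an engineer would, in place of code of your own. Each camera call takes 0.05 s, during which the arm holds its last target.

## Working session

There is one attempt and no reset: what is moved stays moved. The work goes in short steps, Python scripts to look and compute and a shell command to move; the robot and the scene stay as the last step left them, time stands still between calls to the robot, and variables do not carry over. Pictures are saved under pics/ and viewed, and the job is handed in when it is done.

```bash
ls; mkdir -p pics; cat > h.py <<'E'
import numpy as np, cv2
from station import arm
def grab(n,save):
    f=arm.grab_frame(n); cv2.imwrite('pics/%s.png'%save,f['img'][:,:,::-1]); np.savez('pics/%s.npz'%save,**{k:np.array(v) for k,v in f.items()}); return f
def cloud(f):
    z=f['range_z']; v,u=np.mgrid[0:480,0:640]
    x=(u-f['cx'])/f['fx']*z; y=(v-f['cy'])/f['fy']*z
    P=np.stack([x,-y,-z],-1); E=np.array(f['extrinsics']); R=E[:3,:3];t=E[:3,3]
    W=(P-t)@R; W[z==0]=np.nan
    return W
E
python3 - <<'E'
from h import *
for n in('scene','top'):
    f=grab(n,n+'0'); print(n,[k for k in f],f['fx'],f['cx'],np.round(np.array(f['extrinsics']),3).tolist())
print(arm.get_state())
E
```

```text
pics
scene ['img', 'range_z', 'fx', 'fy', 'cx', 'cy', 'extrinsics'] 559.7671834493207 320.5189373113962 [[0.667, 0.745, 0.004, -0.302], [-0.58, 0.515, 0.632, 0.274], [0.469, -0.423, 0.775, -1.474], [0.0, 0.0, 0.0, 1.0]]
top ['img', 'range_z', 'fx', 'fy', 'cx', 'cy', 'extrinsics'] 581.2781795766554 328.53383581871793 [[0.017, -1.0, -0.015, -0.03], [0.998, 0.017, 0.053, -0.494], [-0.053, -0.016, 0.998, -1.574], [0.0, 0.0, 0.0, 1.0]]
{'t': 0.1, 'q': array([ 1.47810020e+00,  3.59310430e-01,  1.11574772e-02, -3.29213778e-04,
       -1.22408278e+00, -2.88128902e-01]), 'qd': array([-4.69016443e-04, -1.63699458e-03,  2.13907214e-03,  1.82969300e-03,
        1.06537179e-03,  8.27208819e-05]), 'joint_efforts': array([-4.99848138e-04, -5.84165275e+01,  2.93749988e+01,  7.01554075e+00,
        1.01995678e-02, -4.62542789e-05]), 'eef_pos': array([0.25072635, 0.62624074, 0.22571881]), 'ee_rot': array([ 3.14012463e+00, -1.12319796e-04, -3.80937035e-01]), 'force': array([-0.37692915,  0.85258027, -0.26264926]), 'moment': array([ 0.02889871, -0.0100046 ,  0.01864081]), 'width': 0.08770335765619897}
```

View pics/scene0.png

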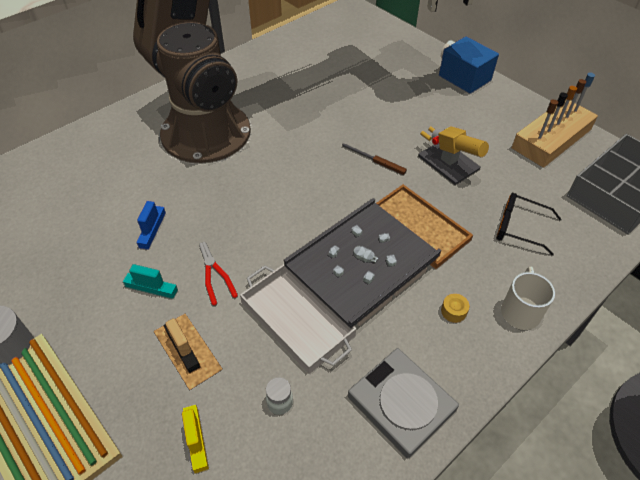

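View pics/top0.png

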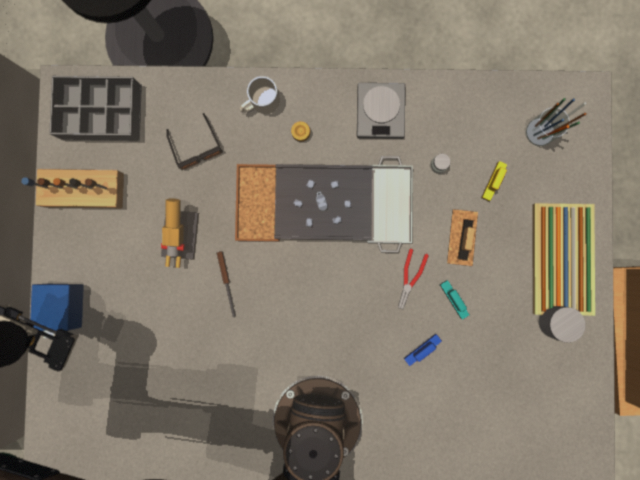

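The top view shows the plate at (275-372, 165-241), tray on its left (+y), pan on its right (-y), pendant around (321,201) with six chips round it, and the real scraper on its pad at (463,237).

```bash
python3 - <<'E'
from h import *
f=dict(np.load('pics/top0.npz')); W=cloud(f)
g=dict(np.load('pics/scene0.npz')); V=cloud(g)
print('cam centre',-np.array(f['extrinsics'])[:3,:3].T@np.array(f['extrinsics'])[:3,3])
for n,u,v in[('plateTL',280,170),('plateTR',367,170),('BL',280,236),('BR',367,236),('ctr',324,218),('pend',321,201),('tray',257,203),('pan',391,203),('bench',440,100),('scr handle',468,236),('bar',466,222),('pad',455,237)]:
    print(n,np.round(W[v-1:v+2,u-1:u+2].reshape(-1,3).mean(0),4),W[v-1:v+2,u-1:u+2,2].std().round(4))
im=f['img'];c=im[155:250,230:420];c=cv2.resize(c,None,fx=4.2,fy=4.2,interpolation=cv2.INTER_CUBIC);cv2.imwrite('pics/c1.png',c[:,:,::-1])
c=cv2.resize(im[200:275,435:490],None,fx=8,fy=8,interpolation=cv2.INTER_CUBIC);cv2.imwrite('pics/c2.png',c[:,:,::-1])
E
```

```text
cam centre [ 0.41097956 -0.04675288  1.59713343]
plateTL [0.6748 0.1117 0.0452] 0.0039
plateTR [ 0.6785 -0.1225  0.0441] 0.0029
BL [nan nan nan] nan
BR [ 0.5005 -0.1248  0.0474] 0.0047
ctr [ 0.547  -0.0091  0.045 ] 0.0022
pend [ 5.917e-01 -5.000e-04  5.370e-02] 0.0035
tray [0.5885 0.1766 0.01  ] 0.0019
pan [nan nan nan] nan
bench [ 8.850e-01 -3.245e-01  3.000e-04] 0.003
scr handle [ 0.5035 -0.388   0.0712] 0.0033
bar [ 0.544  -0.3923  0.0267] 0.0035
pad [ 0.5042 -0.3674  0.005 ] 0.0031
```

```bash
python3 - <<'E'
from h import *
f=dict(np.load('pics/scene0.npz'))
im=f['img'];c=im[180:380,230:480];c=cv2.resize(c,None,fx=3,fy=3,interpolation=cv2.INTER_CUBIC);cv2.imwrite('pics/c3.png',c[:,:,::-1])
E
```

```text
(no output)
```

View pics/c1.png

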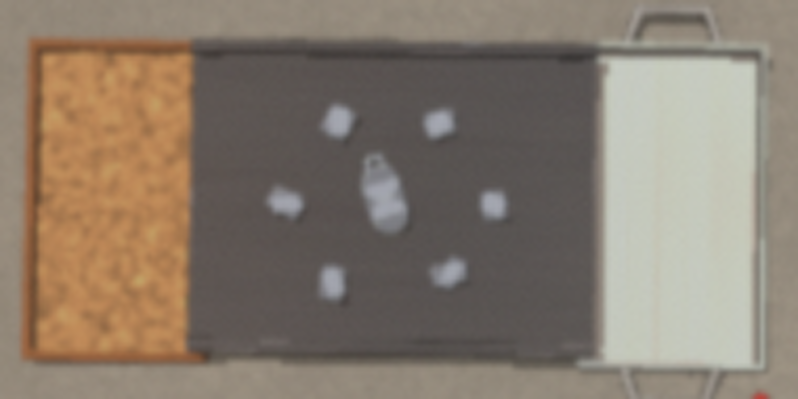

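View pics/c2.png

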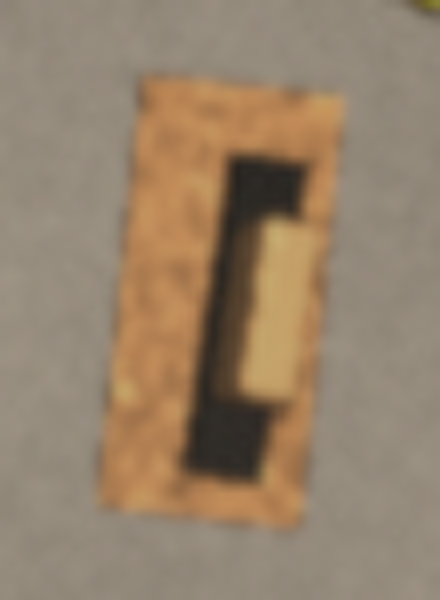

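View pics/c3.png

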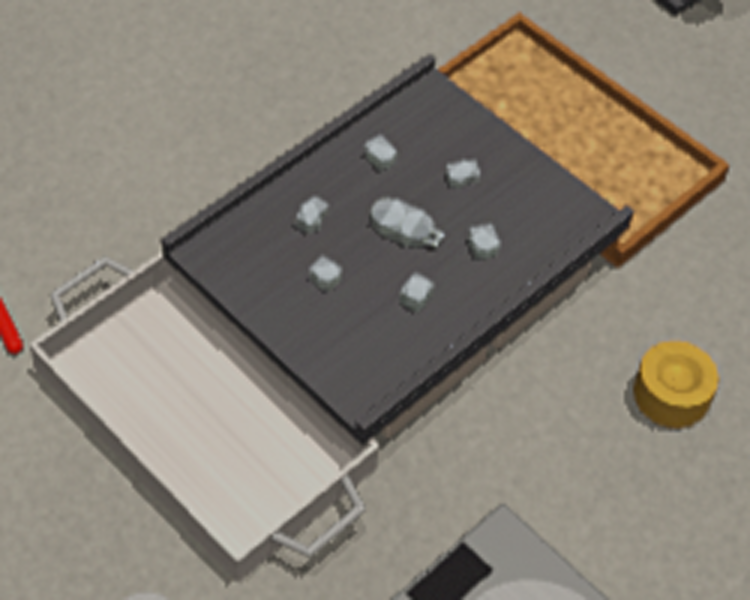

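```bash
cat >> h.py <<'E'
def ray(f,u,v,h):
    E=np.array(f['extrinsics']);R=E[:3,:3];t=E[:3,3];c=-R.T@t
    d=R.T@np.array([(u-f['cx'])/f['fx'],-(v-f['cy'])/f['fy'],-1.])
    return c+d*(h-c[2])/d[2]
E
python3 - <<'E'
from h import *
S=lambda x,o,k:(x+.5)/k-.5+o
f=dict(np.load('pics/top0.npz'));g=dict(np.load('pics/scene0.npz'))
for n,x,y,h in[('tl',192,50,.045),('tr',600,50,.045),('bl',189,350,.045),('br',600,350,.045),('L edge mid',190,200,.045),('R',599,200,.045),('tray outer L T',30,40,.02),('tray outer L B',24,358,.02),('pan outer R T',768,46,.03),('pan R B',766,369,.03),('trayRB?',205,358,.02)]:
    print(n,np.round(ray(f,S(x,230,4.2),S(y,155,4.2),h),4))
for n,x,y,h in[('plate tray corner near robot',434,60,.055),('plate tray far',631,212,.055),('plate pan near',165,243,.055),('plate pan far',358,425,.055)]:
    print('scene',n,np.round(ray(g,S(x,230,3),S(y,180,3),h),4))
for nm,F,roi in(('top',f,(268,165,376,242)),('scene',g,(290,200,440,320))):
    im=F['img'].astype(int); u0,v0,u1,v1=roi
    W=cloud(F)
    m=np.zeros((480,640),np.uint8); sub=im[v0:v1,u0:u1]
    m[v0:v1,u0:u1]=((sub.mean(-1)>118)&(sub[...,2]>=sub[...,0]))
    n,l,st,ce=cv2.connectedComponentsWithStats(m)
    for i in range(1,n):
        if st[i,4]<12: continue
        vv,uu=np.where(l==i)
        P=np.array([ray(F,a,b,.052)[:2] for a,b in zip(uu,vv)])
        ev,ec=np.linalg.eigh(np.cov(P.T)); a=ec[:,1]
        print(nm,st[i,4],np.round(ce[i],1),np.round(P.mean(0),4),np.round(2*np.sqrt(ev),4),'yaw',round(np.degrees(np.arctan2(a[1],a[0])),1))
# scraper, pad corners from c2 crop
for n,x,y,h in[('bar TL',230,155,.027),('bar TR',308,160,.027),('bar BL',183,470,.027),('bar BR',260,478,.027),('h TL',265,215,.072),('h TR',318,222,.072),('h BL',240,395,.072),('h BR',292,405,.072),('pad',140,72,.005),('pad',345,93,.005),('pad',100,508,.005),('pad',303,527,.005)]:
    print(n,np.round(ray(f,S(x,435,8),S(y,200,8),h),4))
E
```

```text
tl [0.6841 0.1246 0.045 ]
tr [ 0.688 -0.137  0.045]
bl [0.4913 0.1222 0.045 ]
br [ 0.4957 -0.1396  0.045 ]
L edge mid [0.5874 0.1237 0.045 ]
R [ 0.5915 -0.1377  0.045 ]
tray outer L T [0.6935 0.2334 0.02  ]
tray outer L B [0.4856 0.2319 0.02  ]
pan outer R T [ 0.6949 -0.2462  0.03  ]
pan R B [ 0.486 -0.247  0.03 ]
trayRB? [0.4876 0.1144 0.02  ]
scene plate tray corner near robot [0.4984 0.1205 0.055 ]
scene plate tray far [0.6895 0.1205 0.055 ]
scene plate pan near [ 0.4965 -0.1367  0.055 ]
scene plate pan far [ 0.6864 -0.1368  0.055 ]
top 40 [310.  183.3] [0.6389 0.0298] [0.0091 0.0103] yaw 164.5
top 37 [334.1 183.9] [ 0.6385 -0.0346] [0.0084 0.0105] yaw 124.9
top 124 [320.9 201.1] [ 5.917e-01 -2.000e-04] [0.0123 0.024 ] yaw -161.5
top 36 [297.6 202.8] [0.5862 0.062 ] [0.0077 0.011 ] yaw 78.6
top 30 [347.2 203.4] [ 0.5865 -0.0704] [0.0079 0.009 ] yaw -167.0
top 37 [336.6 219.5] [ 0.5428 -0.0429] [0.0074 0.0116] yaw 112.9
top 40 [308.6 221.7] [0.5359 0.0316] [0.0084 0.011 ] yaw -179.4
scene 58 [356.7 229.1] [0.532  0.0335] [0.0092 0.0125] yaw 168.3
scene 56 [383.9 236.4] [0.5849 0.0624] [0.0087 0.0125] yaw 62.8
scene 59 [333.6 249.8] [ 0.5404 -0.0417] [0.0084 0.0129] yaw 109.4
scene 192 [364.6 252.6] [0.5884 0.0014] [0.0129 0.027 ] yaw -164.9
scene 65 [391.3 258.7] [0.6361 0.0311] [0.0096 0.0116] yaw 160.6
scene 58 [338.2 269.4] [ 0.5836 -0.0686] [0.0089 0.0107] yaw -167.0
scene 63 [368.6 275.4] [ 0.6347 -0.0331] [0.0092 0.0112] yaw 117.1
bar TL [ 0.5521 -0.385   0.027 ]
bar TR [ 0.5509 -0.4112  0.027 ]
bar BL [ 0.4456 -0.3698  0.027 ]
bar BR [ 0.4433 -0.3956  0.027 ]
h TL [ 0.5285 -0.3868  0.072 ]
h TR [ 0.5265 -0.4042  0.072 ]
h BL [ 0.4694 -0.379   0.072 ]
h BR [ 0.4664 -0.3959  0.072 ]
pad [ 0.5822 -0.3589  0.005 ]
pad [ 0.576  -0.4289  0.005 ]
pad [ 0.4326 -0.3462  0.005 ]
pad [ 0.4273 -0.4152  0.005 ]
```

```bash
cat > to.py <<'E'
import sys,numpy as np
from scipy.spatial.transform import Rotation as Ro
from station import arm
a=[float(s) for s in sys.argv[1:]]
s=arm.get_state(); p=np.array(s['eef_pos']); R=Ro.from_euler('xyz',s['ee_rot'])
print('t',s['t'],'pos',np.round(p,4),'rot',np.round(s['ee_rot'],3),'F',np.round(s['force'],2),'w',round(s['width'],4),'q',np.round(s['q'],2))
if a:
    for k in range(0,len(a),4):
        x,y,z,yaw=a[k:k+4]
        T=Ro.from_euler('xyz',[np.pi,0,np.radians(yaw)])
        d=R.inv().apply(np.array([x,y,z])-p)/.3; r=(R.inv()*T).as_rotvec(degrees=True)/60
        print(np.round(d,3),np.round(r,3),'dist',round(np.linalg.norm(d)*.3,3))
E
python3 to.py 0.44 0.35 0.22 17 0.589 0 0.15 17
```

```text
t 0.1 pos [0.2507 0.6262 0.2257] rot [ 3.14  -0.    -0.381] F [-0.38  0.85 -0.26] w 0.0877 q [ 1.48  0.36  0.01 -0.   -1.22 -0.29]
[0.928 0.62  0.02 ] [ 0.001  0.    -0.647] dist 0.335
[1.823 1.518 0.255] [ 0.001  0.    -0.647] dist 0.716
```

```bash
r='0.48 0.928 0.62 0.02 0 0 -0.647'; python3 -m inch '0.48 0.928 0.62 0.02 0 0 -0.647;0.48 0.928 0.62 0.02 0 0 -0.647;0.48 0.928 0.62 0.02 0 0 -0.647;0.48 0.928 0.62 0.02 0 0 -0.647;0.48 0.928 0.62 0.02 0 0 -0.647;0.48 0.928 0.62 0.02 0 0 -0.647;0.48 0.928 0.62 0.02 0 0 -0.647;0.48 0.928 0.62 0.02 0 0 -0.647;0.48 0.928 0.62 0.02 0 0 -0.647;0.48 0.928 0.62 0.02 0 0 -0.647'; python3 to.py 0.588 0 0.14 17
```

```text
t: 1.1
eef_pos: [0.4399, 0.3509, 0.2204]
ee_rot: [-3.142, 0.0, 0.297]
force: [-0.5, 0.1, -0.1]
width: 0.0454
t 1.1 pos [0.4399 0.3509 0.2204] rot [-3.142  0.     0.297] F [-0.47  0.12 -0.08] w 0.0454 q [ 1.02  0.18 -0.25 -0.   -1.14  0.85]
[0.13  1.263 0.268] [-0.  0.  0.] dist 0.389
```

```bash
python3 -m inch '0.48 0.105 1 0.2 0 0 0;0.48 0.105 1 0.2 0 0 0;0.48 0.105 1 0.2 0 0 0;0.48 0.105 1 0.2 0 0 0;0.48 0.105 1 0.2 0 0 0;0.48 0.105 1 0.2 0 0 0;0.48 0.105 1 0.2 0 0 0'; python3 to.py 0.588 0 0.12 17
```

```text
t: 1.8
eef_pos: [0.5583, 0.0699, 0.1589]
ee_rot: [3.141, 0.003, 0.294]
force: [-0.4, 0.4, -0.4]
width: 0.0457
t 1.8 pos [0.5583 0.0699 0.1589] rot [3.141e+00 3.000e-03 2.940e-01] F [-0.36  0.4  -0.38] w 0.0457 q [ 0.47  0.23 -0.33  0.   -1.01  1.39]
[0.027 0.252 0.13 ] [ 0.     0.003 -0.002] dist 0.085
```

```bash
python3 -m inch '0.48 0.02 0.245 0.13 0 0 0;0.48 0.02 0.245 0.13 0 0 0;0.48 0.02 0.245 0.13 0 0 0;0.48 0.02 0.245 0.13 0 0 0'; python3 to.py 0.589 0 0.047 17; python3 - <<'E'
from h import *
f=grab('scene','s1');c=cv2.resize(f['img'][150:350,250:500],None,fx=3,fy=3,interpolation=cv2.INTER_CUBIC);cv2.imwrite('pics/s1c.png',c[:,:,::-1])
E
```

```text
t: 2.2
eef_pos: [0.5853, 0.0049, 0.121]
ee_rot: [3.142, 0.001, 0.297]
force: [-0.6, 0.6, 0.2]
width: 0.0457
t 2.2 pos [0.5853 0.0049 0.121 ] rot [3.142e+00 1.000e-03 2.970e-01] F [-0.55  0.62  0.2 ] w 0.0457 q [ 0.34  0.3  -0.33 -0.   -0.94  1.53]
[0.007 0.019 0.247] [0.    0.001 0.   ] dist 0.074
```

View pics/s1c.png

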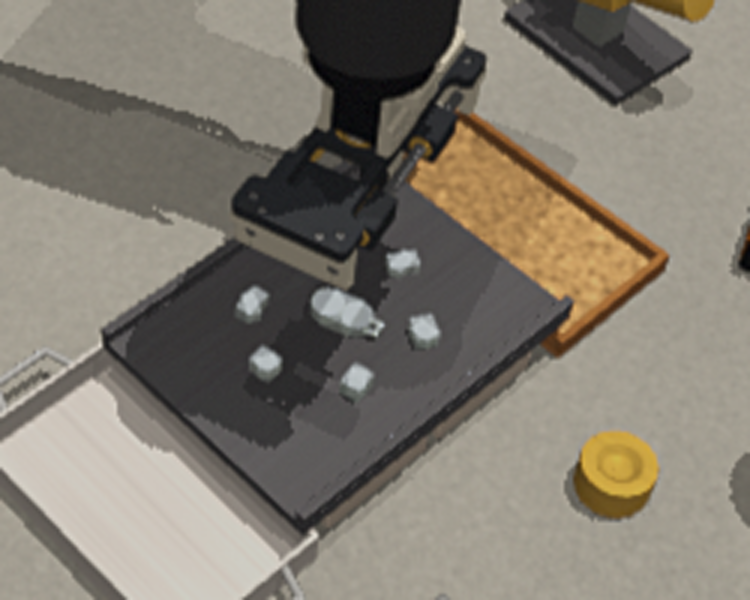

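```bash
python3 - <<'E'
from h import *
f=dict(np.load('pics/s1.npz'));E=f['extrinsics']
for p in([.5853,.0049,.121],[.5853,.0049,.14],[.5853,.0049,.187],[.589,0,.051]):
    c=E[:3,:3]@p+E[:3,3];u=f['cx']+f['fx']*c[0]/-c[2];v=f['cy']-f['fy']*c[1]/-c[2]
    print(np.round([u,v],1),'crop',np.round([(u-250)*3,(v-150)*3]))
W=cloud(f); print(np.round(W[150+260//3,250+290//3],3),np.round(W[150+280//3,250+320//3],3),np.round(W[150+190//3,250+300//3],3))
f=grab('top','t1');c=cv2.resize(f['img'][140:290,220:420],None,fx=4,fy=4,interpolation=cv2.INTER_CUBIC);cv2.imwrite('pics/t1c.png',c[:,:,::-1])
E
```

```text
[367.  229.5] crop [351. 238.]
[367.7 223.2] crop [353. 220.]
[369.4 207.1] crop [358. 171.]
[364.3 253.4] crop [343. 310.]
[ 0.608 -0.078  0.189] [0.553 0.012 0.041] [ 0.598 -0.061  0.23 ]
```

View pics/t1c.png

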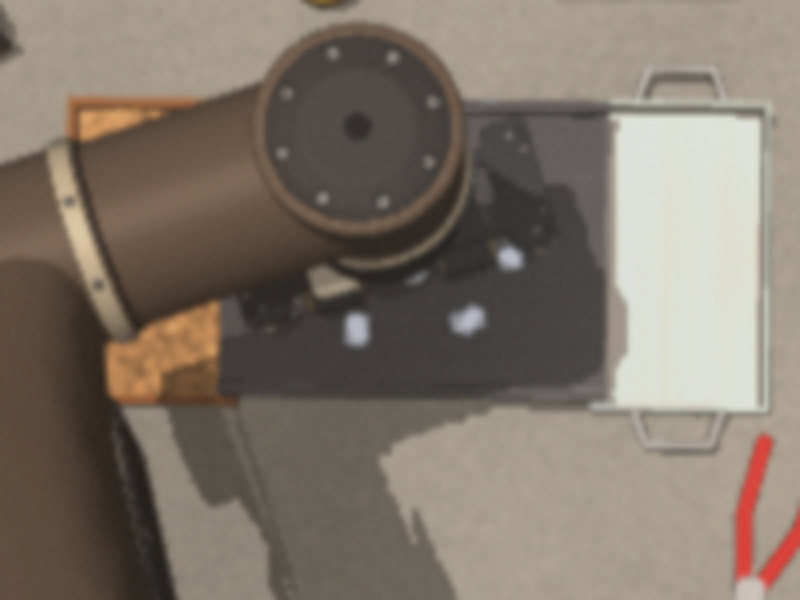

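```bash
python3 -m inch '0.48 0.007 0.019 0.12 0 0 0;0.48 0.007 0.019 0.2 0 0 0;0.48 0.007 0.019 0.248 0 0 0;0.48 0.007 0.019 0.248 0 0 0;0.9 0.007 0.019 0.248 0 0 0;0.9 0.007 0.019 0.248 0 0 0;0.9 0.007 0.019 0.248 0 0 0;0.9 0.007 0.019 0.248 0 0 0;0.9 0.007 0.019 0.248 0 0 0;0.9 0.007 0.019 0.248 0 0 0' 20;python3 to.py 0.589 0 0.047 17
```

```text
t: 3.3
eef_pos: [0.5893, -0.0001, 0.0479]
ee_rot: [-3.141, -0.001, 0.297]
force: [-2.5, 3.7, 5.3]
width: 0.0236
t 3.3 pos [ 5.893e-01 -1.000e-04  4.790e-02] rot [-3.141e+00 -1.000e-03  2.970e-01] F [-2.48  3.69  5.34] w 0.0236 q [ 0.33  0.39 -0.4  -0.   -0.78  1.54]
[-0.001 -0.001  0.003] [-0.    -0.001  0.   ] dist 0.001
```

```bash
python3 -m inch '0.9 0 0 -0.05 0 0 0;0.9 0 0 -0.12 0 0 0;0.9 0 0 -0.2 0 0 0;0.9 0 0 -0.2 0 0 0;0.9 0 0 -0.2 0 0 0';python3 to.py 0.589 0.178 0.10 17 ; python3 - <<'E'
from h import *
f=grab('scene','s2');c=cv2.resize(f['img'][150:350,250:500],None,fx=3,fy=3,interpolation=cv2.INTER_CUBIC);cv2.imwrite('pics/s2c.png',c[:,:,::-1])
E
```

```text
t: 3.8
eef_pos: [0.5891, -0.0006, 0.1075]
ee_rot: [-3.141, -0.001, 0.296]
force: [-0.1, 0.5, -0.5]
width: 0.0234
t 3.8 pos [ 0.5891 -0.0006  0.1075] rot [-3.141e+00 -1.000e-03  2.960e-01] F [-0.12  0.49 -0.46] w 0.0234 q [ 0.33  0.32 -0.34 -0.   -0.91  1.54]
[ 0.174 -0.569  0.025] [-0.    -0.001 -0.   ] dist 0.179
```

View pics/s2c.png

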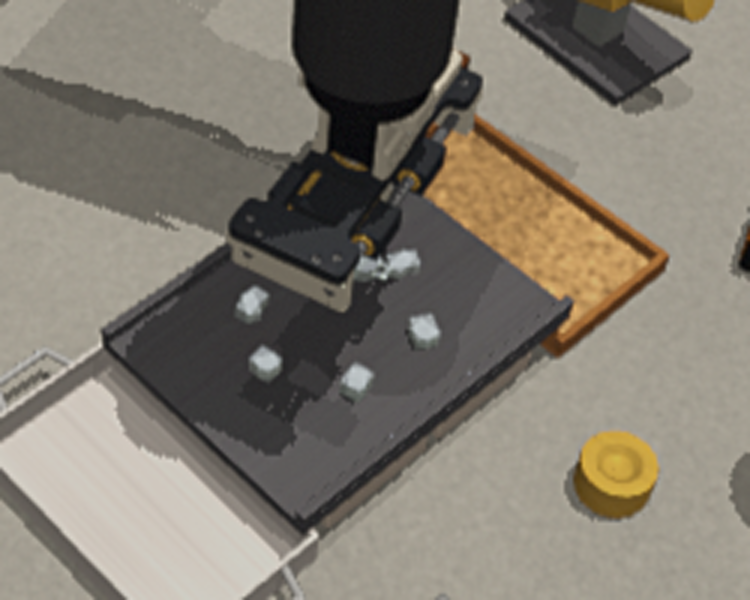

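```bash
python3 -m inch '0.9 0.04 -0.12 0 0 0 0;0.9 0.08 -0.25 0 0 0 0;0.9 0.12 -0.38 0 0 0 0;0.9 0.16 -0.5 0 0 0 0;0.9 0.174 -0.569 0 0 0 0;0.9 0.174 -0.569 0.1 0 0 0;0.9 0.174 -0.569 0.2 0 0 0;0.9 0.174 -0.569 0.27 0 0 0;0.9 0.174 -0.569 0.3 0 0 0;0.9 0.174 -0.569 0.3 0 0 0';python3 to.py 0.589 0.178 0.0122 17
```

```text
t: 4.85
eef_pos: [0.5878, 0.1771, 0.0152]
ee_rot: [3.14, 0.004, 0.297]
force: [-0.2, 0.1, -0.2]
width: 0.0241
t 4.85 pos [0.5878 0.1771 0.0152] rot [3.14  0.004 0.297] F [-0.23  0.14 -0.25] w 0.0241 q [ 0.61  0.47 -0.36 -0.   -0.74  1.26]
[ 0.005 -0.002  0.01 ] [ 0.001  0.004 -0.   ] dist 0.003
```

Lower the last bit slowly, watching force, then open.

```bash
python3 -m inch '0.9 0 0 0.004 0 0 0;0.9 0 0 0.008 0 0 0;0.9 0 0 0.011 0 0 0;0.9 0 0 0.011 0 0 0' 8; python3 to.py
```

```text
t: 5.25
eef_pos: [0.5892, 0.1781, 0.0145]
ee_rot: [-3.141, -0.001, 0.297]
force: [0.1, -0.3, -0.4]
width: 0.024
t 5.25 pos [0.5892 0.1781 0.0145] rot [-3.141e+00 -1.000e-03  2.970e-01] F [ 0.15 -0.28 -0.36] w 0.024 q [ 0.61  0.47 -0.36  0.   -0.74  1.26]
```

```bash
python3 -m inch '0.9 0 0 0.005 0 0 0;0.9 0 0 0.008 0 0 0;0.9 0 0 0.008 0 0 0'; python3 to.py
```

```text
t: 5.55
eef_pos: [0.5891, 0.178, 0.0118]
ee_rot: [-3.142, -0.0, 0.297]
force: [-0.6, 0.2, 3.5]
width: 0.0236
t 5.55 pos [0.5891 0.178  0.0118] rot [-3.142 -0.     0.297] F [-0.61  0.25  3.48] w 0.0236 q [ 0.61  0.47 -0.36  0.   -0.73  1.26]
```

Contact with the floor (3.5 N). Release partially and lift.

```bash
python3 -m inch '0.65 0 0 0 0 0 0;0.5 0 0 0 0 0 0;0.45 0 0 0 0 0 0;0.45 0 0 0 0 0 0;0.45 0 0 -0.06 0 0 0;0.45 0 0 -0.2 0 0 0;0.45 0 0 -0.35 0 0 0;0.45 0 0 -0.45 0 0 0;0.45 0 0 -0.45 0 0 0'; python3 to.py 0.55 -0.15 0.15 -8 0.498 -0.391 0.15 -8; python3 - <<'E'
from h import *
f=grab('scene','s3');c=cv2.resize(f['img'][130:330,270:520],None,fx=3,fy=3,interpolation=cv2.INTER_CUBIC);cv2.imwrite('pics/s3c.png',c[:,:,::-1])
E
```

```text
t: 6.45
eef_pos: [0.5916, 0.1792, 0.1519]
ee_rot: [-3.14, -0.009, 0.298]
force: [0.8, 0.5, 0.3]
width: 0.0483
t 6.45 pos [0.5916 0.1792 0.1519] rot [-3.14  -0.009  0.298] F [0.84 0.47 0.27] w 0.0483 q [ 0.61  0.32 -0.23  0.   -1.02  1.26]
[-4.540e-01  1.009e+00  1.000e-03] [-0.003 -0.008  0.417] dist 0.332
[-0.856  1.726 -0.004] [-0.003 -0.008  0.417] dist 0.578
```

View pics/s3c.png

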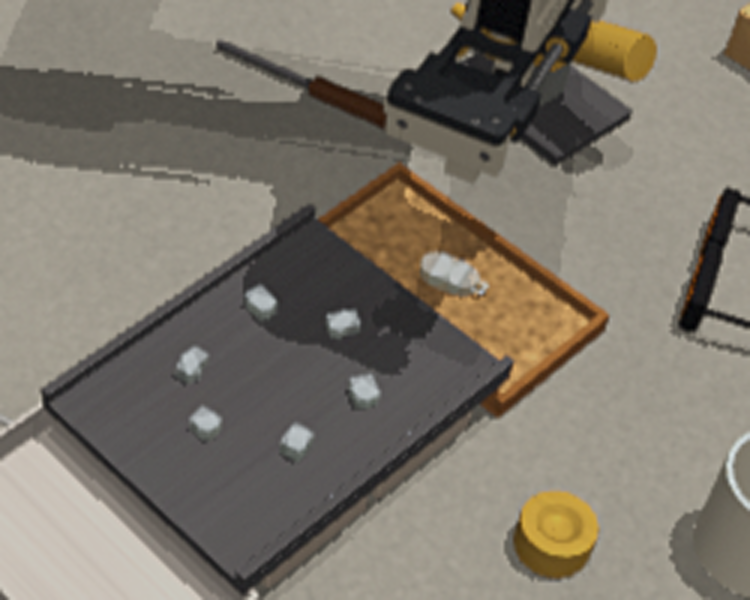

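The pendant lies in the tray at crop (452,272); all chips are where they were. Now the scraper.

```bash
python3 -m inch '0.2 -0.44 0.99 0 0 0 0.417;0.2 -0.44 0.99 0 0 0 0.417;0.2 -0.44 0.99 0 0 0 0.417;0.2 -0.44 0.99 0 0 0 0.417;0.2 -0.44 0.99 0 0 0 0.417;0.2 -0.44 0.99 0 0 0 0.417;0.2 -0.44 0.99 0 0 0 0.417;0.2 -0.44 0.99 0 0 0 0.417;0.2 -0.44 0.99 0 0 0 0.417'; python3 to.py 0.498 -0.391 0.13 -8
```

```text
t: 7.4
eef_pos: [0.5487, -0.1453, 0.1452]
ee_rot: [3.141, 0.002, -0.142]
force: [0.5, -0.2, 0.1]
width: 0.0701
t 7.4 pos [ 0.5487 -0.1453  0.1452] rot [ 3.141e+00  2.000e-03 -1.420e-01] F [ 0.5  -0.23  0.06] w 0.0701 q [ 0.09  0.25 -0.34 -0.   -0.98  1.34]
[-0.051  0.835  0.051] [ 0.     0.002 -0.002] dist 0.251
```

```bash
python3 -m inch '0.2 -0.051 0.835 0.05 0 0 0;0.2 -0.051 0.835 0.05 0 0 0;0.2 -0.051 0.835 0.05 0 0 0;0.2 -0.051 0.835 0.05 0 0 0;0.2 -0.051 0.835 0.05 0 0 0;0.2 -0.051 0.835 0.05 0 0 0;0.2 -0.051 0.835 0.05 0 0 0'; python3 to.py 0.498 -0.391 0.036 -8; python3 - <<'E'
from h import *
f=grab('scene','s4');c=cv2.resize(f['img'][230:430,80:330],None,fx=3,fy=3,interpolation=cv2.INTER_CUBIC);cv2.imwrite('pics/s4c.png',c[:,:,::-1])
E
```

```text
t: 8.1
eef_pos: [0.499, -0.3907, 0.1302]
ee_rot: [-3.141, 0.002, -0.141]
force: [-0.1, 0.5, 0.3]
width: 0.0699
t 8.1 pos [ 0.499  -0.3907  0.1302] rot [-3.141e+00  2.000e-03 -1.410e-01] F [-0.11  0.48  0.33] w 0.0699 q [-0.36  0.37 -0.21 -0.   -1.    1.79]
[-0.003  0.002  0.314] [-0.001  0.002 -0.002] dist 0.094
```

View pics/s4c.png

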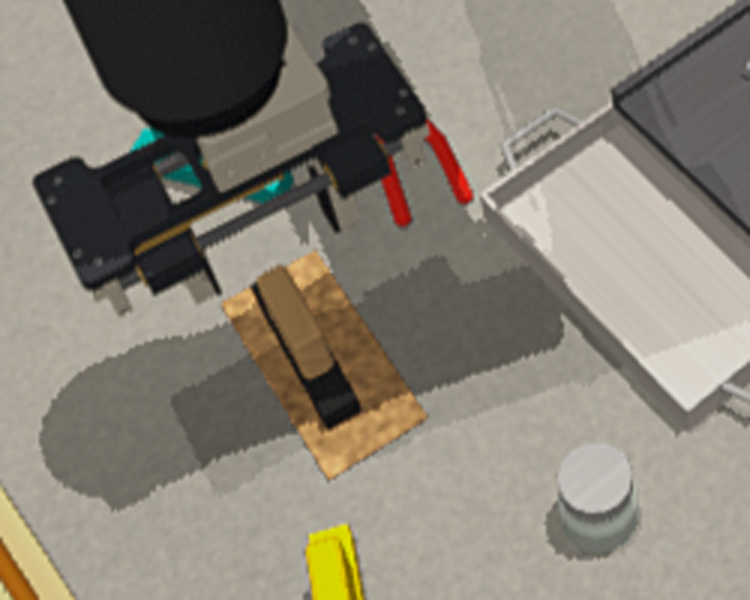

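```bash
python3 -m inch '0.2 -0.003 0.002 0.15 0 0 0;0.2 -0.003 0.002 0.25 0 0 0;0.2 -0.003 0.002 0.322 0 0 0;0.2 -0.003 0.002 0.322 0 0 0;0.9 -0.003 0.002 0.322 0 0 0;0.9 -0.003 0.002 0.322 0 0 0;0.9 -0.003 0.002 0.322 0 0 0;0.9 -0.003 0.002 0.322 0 0 0;0.9 -0.003 0.002 0.322 0 0 0;0.9 -0.003 0.002 0.322 0 0 0;0.9 -0.003 0.002 0.322 0 0 0' 40;python3 to.py
```

```text
t: 9.25
eef_pos: [0.4986, -0.3914, 0.0352]
ee_rot: [3.141, -0.0, -0.14]
force: [1.2, 0.2, -1.0]
width: 0.0201
t 9.25 pos [ 0.4986 -0.3914  0.0352] rot [ 3.141 -0.    -0.14 ] F [ 1.19  0.24 -0.98] w 0.0201 q [-0.36  0.47 -0.3   0.   -0.8   1.79]
```

```bash
python3 -m inch '0.9 0 0 -0.08 0 0 0;0.9 0 0 -0.22 0 0 0;0.9 0 0 -0.33 0 0 0;0.9 0 0 -0.33 0 0 0';python3 to.py 0.55 -0.12 0.134 0
```

```text
t: 9.65
eef_pos: [0.501, -0.3925, 0.139]
ee_rot: [3.139, -0.008, -0.139]
force: [0.5, -0.4, -2.1]
width: 0.0194
t 9.65 pos [ 0.501  -0.3925  0.139 ] rot [ 3.139 -0.008 -0.139] F [ 0.53 -0.37 -2.09] w 0.0194 q [-0.36  0.36 -0.2   0.   -1.    1.79]
[ 0.036 -0.922  0.014] [ 0.003 -0.007 -0.133] dist 0.277
```

```bash
python3 -m inch '0.9 0.005 -0.13 0 0 0 -0.133;0.9 0.036 -0.28 0 0 0 -0.133;0.9 0.036 -0.43 0 0 0 -0.133;0.9 0.036 -0.58 0 0 0 -0.133;0.9 0.036 -0.73 0 0 0 -0.133;0.9 0.036 -0.87 0 0 0 -0.133;0.9 0.036 -0.92 0 0 0 -0.133;0.9 0.036 -0.92 0 0 0 -0.133';python3 to.py 0.622 0.102 0.134 0
```

```text
t: 10.45
eef_pos: [0.5474, -0.1173, 0.133]
ee_rot: [-3.141, 0.001, 0.002]
force: [0.4, -0.2, -2.8]
width: 0.0201
t 10.45 pos [ 0.5474 -0.1173  0.133 ] rot [-3.141e+00  1.000e-03  2.000e-03] F [ 0.35 -0.16 -2.8 ] w 0.0201 q [ 0.14  0.25 -0.37 -0.   -0.95  1.43]
[ 0.25  -0.73  -0.003] [-0.     0.001  0.002] dist 0.232
```

```bash
python3 -m inch '0.9 0.05 -0.13 0 0 0 0;0.9 0.1 -0.28 0 0 0 0;0.9 0.16 -0.43 0 0 0 0;0.9 0.21 -0.58 0 0 0 0;0.9 0.245 -0.7 0 0 0 0;0.9 0.25 -0.73 0 0 0 0.002;0.9 0.25 -0.73 0 0 0 0.002;0.9 0.25 -0.73 0 0 0 0.002';python3 to.py 0.622 0.102 0.0765 0;python3 - <<'E'
from h import *
f=grab('scene','s5');c=cv2.resize(f['img'][150:350,250:500],None,fx=3,fy=3,interpolation=cv2.INTER_CUBIC);cv2.imwrite('pics/s5c.png',c[:,:,::-1])
E
```

```text
t: 11.25
eef_pos: [0.6222, 0.0983, 0.133]
ee_rot: [3.141, 0.002, -0.004]
force: [-0.9, 0.5, -2.7]
width: 0.0195
t 11.25 pos [0.6222 0.0983 0.133 ] rot [ 3.141e+00  2.000e-03 -4.000e-03] F [-0.91  0.45 -2.71] w 0.0195 q [ 0.47  0.36 -0.21 -0.   -1.    1.1 ]
[-0.    -0.013  0.188] [ 0.001  0.002 -0.003] dist 0.057
```

View pics/s5c.png

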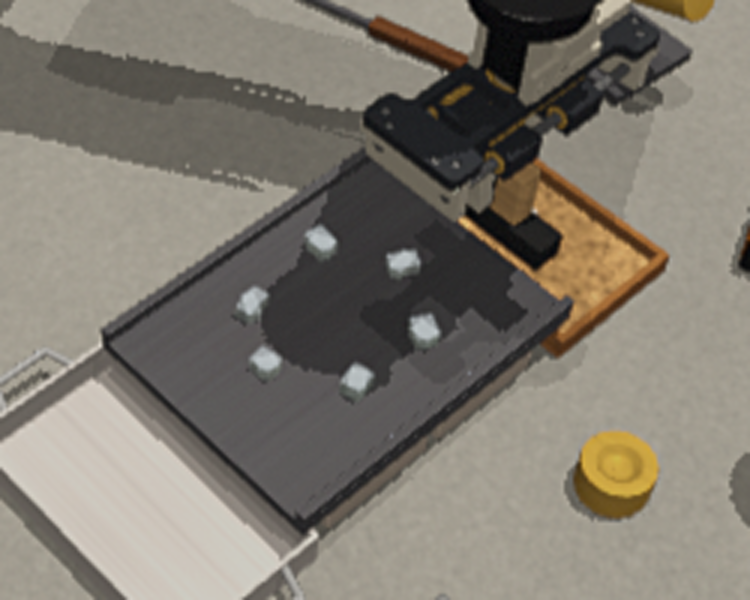

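```bash
python3 -m inch '0.9 0 -0.01 0.07 0 0 -0.003;0.9 0 -0.01 0.13 0 0 -0.003;0.9 0 -0.01 0.165 0 0 -0.003;0.9 0 -0.01 0.18 0 0 -0.003;0.9 0 -0.01 0.188 0 0 -0.003;0.9 0 -0.01 0.188 0 0 -0.003;0.9 0 -0.01 0.188 0 0 -0.003';python3 to.py 0.622 -0.146 0.0765 0
```

```text
t: 12.0
eef_pos: [0.6234, 0.1027, 0.0782]
ee_rot: [-3.141, -0.001, 0.0]
force: [0.3, -0.2, -3.3]
width: 0.0202
t 12.0 pos [0.6234 0.1027 0.0782] rot [-3.141e+00 -1.000e-03  0.000e+00] F [ 0.27 -0.22 -3.3 ] w 0.0202 q [ 0.47  0.41 -0.27  0.   -0.88  1.1 ]
[-0.005  0.829  0.005] [-0.    -0.001  0.   ] dist 0.249
```

```bash
python3 -m inch '0.9 -0.005 0.02 0.006 0 0 0;0.9 -0.005 0.06 0.006 0 0 0;0.9 -0.005 0.11 0.006 0 0 0;0.9 -0.005 0.16 0.006 0 0 0;0.9 -0.005 0.21 0.006 0 0 0;0.9 -0.005 0.26 0.006 0 0 0;0.9 -0.005 0.31 0.006 0 0 0;0.9 -0.005 0.36 0.006 0 0 0;0.9 -0.005 0.41 0.006 0 0 0;0.9 -0.005 0.45 0.006 0 0 0;0.9 -0.005 0.49 0.006 0 0 0;0.9 -0.005 0.5 0.006 0 0 0';python3 to.py 0.622 -0.146 0.0765 0;python3 - <<'E'
from h import *
f=grab('scene','s6');c=cv2.resize(f['img'][150:350,250:500],None,fx=3,fy=3,interpolation=cv2.INTER_CUBIC);cv2.imwrite('pics/s6c.png',c[:,:,::-1])
E
```

```text
t: 13.2
eef_pos: [0.6213, -0.0487, 0.0756]
ee_rot: [3.142, 0.0, -0.001]
force: [-0.8, 1.4, -1.9]
width: 0.0197
t 13.2 pos [ 0.6213 -0.0487  0.0756] rot [ 3.142e+00  0.000e+00 -1.000e-03] F [-0.76  1.39 -1.91] w 0.0197 q [ 0.23  0.41 -0.29  0.   -0.87  1.34]
[ 0.003  0.324 -0.003] [ 0.     0.    -0.001] dist 0.097
```

View pics/s6c.png

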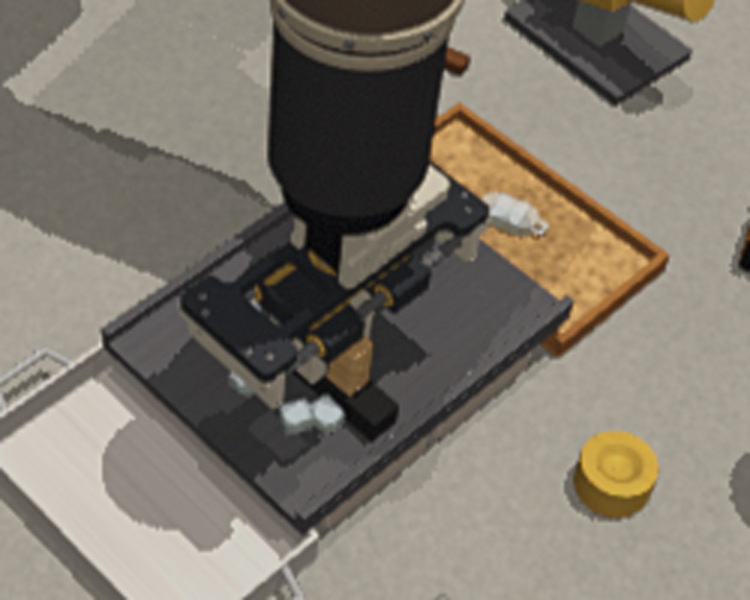

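```bash
python3 -m inch '0.9 0.003 0.03 0 0 0 0;0.9 0.003 0.06 0 0 0 0;0.9 0.003 0.09 0 0 0 0;0.9 0.003 0.12 0 0 0 0;0.9 0.003 0.15 0 0 0 0;0.9 0.003 0.18 0 0 0 0;0.9 0.003 0.21 0 0 0 0;0.9 0.003 0.24 0 0 0 0;0.9 0.003 0.27 0 0 0 0;0.9 0.003 0.3 0 0 0 0;0.9 0.003 0.324 0 0 0 0;0.9 0.003 0.324 0 0 0 0';python3 to.py 0.622 -0.146 0.134 0;python3 - <<'E'
from h import *
f=grab('scene','s7');c=cv2.resize(f['img'][180:380,230:480],None,fx=3,fy=3,interpolation=cv2.INTER_CUBIC);cv2.imwrite('pics/s7c.png',c[:,:,::-1])
E
```

```text
t: 14.45
eef_pos: [0.6222, -0.1455, 0.0756]
ee_rot: [3.142, 0.0, -0.001]
force: [0.5, -0.2, -3.1]
width: 0.0198
t 14.45 pos [ 0.6222 -0.1455  0.0756] rot [ 3.142e+00  0.000e+00 -1.000e-03] F [ 0.5  -0.22 -3.05] w 0.0198 q [ 0.08  0.43 -0.25  0.   -0.89  1.49]
[-0.001  0.002 -0.195] [ 0.     0.    -0.001] dist 0.058
```

View pics/s7c.png

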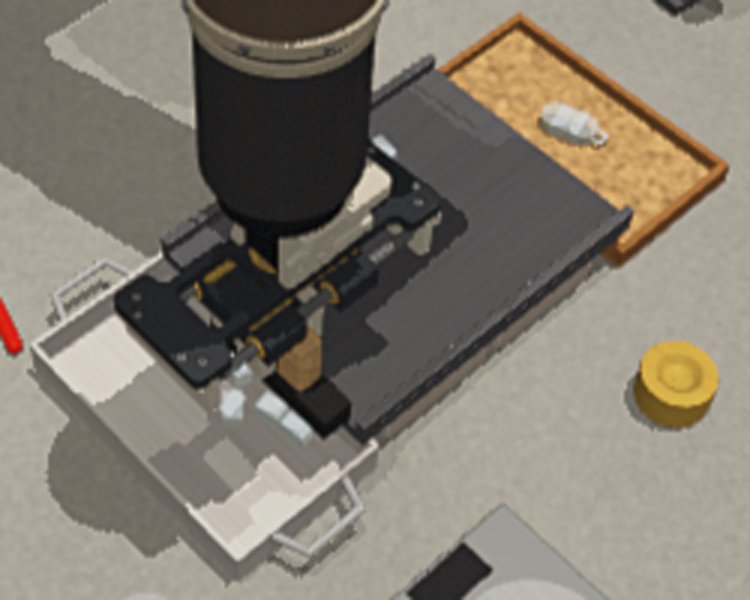

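Four chips are in the pan. Lift and go for the second lane.

```bash
python3 -m inch '0.9 0 0 -0.07 0 0 0;0.9 0 0 -0.15 0 0 0;0.9 -0.03 -0.08 -0.15 0 0 0;0.9 -0.07 -0.2 -0.15 0 0 0;0.9 -0.12 -0.34 -0.15 0 0 0;0.9 -0.16 -0.48 -0.15 0 0 0;0.9 -0.21 -0.6 -0.15 0 0 0;0.9 -0.21 -0.7 -0.15 0 0 0;0.9 -0.21 -0.76 -0.15 0 0 0;0.9 -0.21 -0.76 -0.15 0 0 0';python3 to.py 0.560 0.08 0.0762 0;python3 - <<'E'
from h import *
f=grab('scene','s8');c=cv2.resize(f['img'][180:380,230:480],None,fx=3,fy=3,interpolation=cv2.INTER_CUBIC);cv2.imwrite('pics/s8c.png',c[:,:,::-1])
E
```

```text
t: 15.5
eef_pos: [0.5594, 0.0862, 0.121]
ee_rot: [-3.141, -0.001, 0.004]
force: [-0.4, -0.8, -3.2]
width: 0.0198
t 15.5 pos [0.5594 0.0862 0.121 ] rot [-3.141e+00 -1.000e-03  4.000e-03] F [-0.38 -0.8  -3.18] w 0.0198 q [ 0.5   0.27 -0.37 -0.   -0.92  1.08]
[0.002 0.021 0.149] [-0.001 -0.001  0.004] dist 0.045
```

View pics/s8c.png

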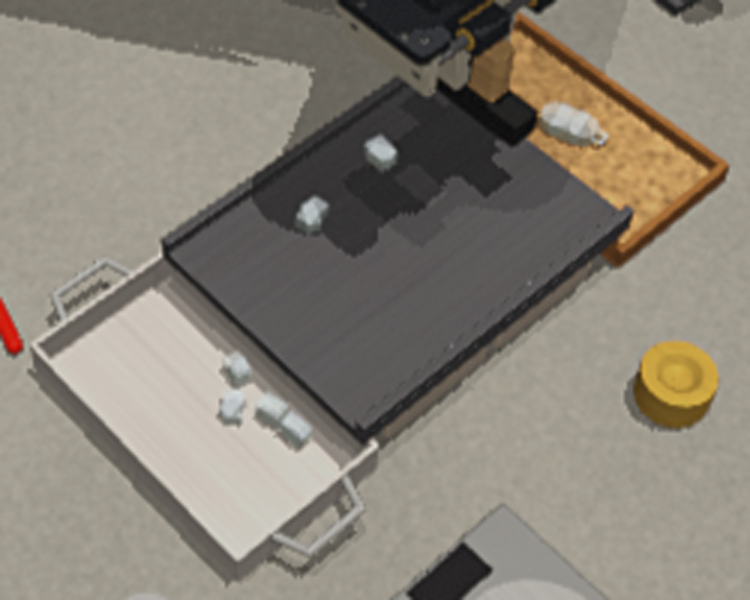

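Four chips in the pan, two left on the plate. Lower and begin the second sweep.

```bash
python3 -m inch '0.9 0.002 0 0.07 0 0 0.004;0.9 0.002 0 0.12 0 0 0.004;0.9 0.002 0 0.142 0 0 0.004;0.9 0.002 0 0.149 0 0 0.004;0.9 0.002 0 0.149 0 0 0.004;0.9 0.002 0.04 0.149 0 0 0.004;0.9 0.002 0.09 0.149 0 0 0.004;0.9 0.002 0.14 0.149 0 0 0.004;0.9 0.002 0.19 0.149 0 0 0.004;0.9 0.002 0.24 0.149 0 0 0.004;0.9 0.002 0.29 0.149 0 0 0.004;0.9 0.002 0.34 0.149 0 0 0.004';python3 to.py 0.560 -0.146 0.0762 0
```

```text
t: 16.75
eef_pos: [0.5599, -0.02, 0.076]
ee_rot: [3.142, -0.0, -0.004]
force: [0.5, -0.0, -2.9]
width: 0.0198
t 16.75 pos [ 0.5599 -0.02    0.076 ] rot [ 3.142 -0.    -0.004] F [ 0.48 -0.03 -2.93] w 0.0198 q [ 0.31  0.32 -0.43  0.   -0.82  1.25]
[ 0.002  0.42  -0.001] [ 0.    -0.    -0.004] dist 0.126
```

```bash
python3 -m inch '0.9 0.002 0.05 0 0 0 0;0.9 0.002 0.1 0 0 0 0;0.9 0.002 0.15 0 0 0 0;0.9 0.002 0.19 0 0 0 0;0.9 0.002 0.23 0 0 0 0;0.9 0.002 0.27 0 0 0 0;0.9 0.002 0.3 0 0 0 0;0.9 0.002 0.33 0 0 0 0;0.9 0.002 0.36 0 0 0 0;0.9 0.002 0.39 0 0 0 0;0.9 0.002 0.42 0 0 0 0;0.9 0.002 0.425 0 0 0 0';python3 -m inch '0.9 0 0 0 0 0 0;0.9 0 0 -0.07 0 0 0;0.9 0 0 -0.16 0 0 0;0.9 0 0.1 -0.2 0 0 0;0.9 0 0.25 -0.2 0 0 0;0.9 0 0.4 -0.2 0 0 0;0.9 0 0.4 -0.2 0 0 0'; python3 to.py 0.4995 -0.388 0.1 -7;python3 - <<'E'
from h import *
f=grab('scene','s9');c=cv2.resize(f['img'][180:380,230:480],None,fx=3,fy=3,interpolation=cv2.INTER_CUBIC);cv2.imwrite('pics/s9c.png',c[:,:,::-1])
f=grab('top','t9');c=cv2.resize(f['img'][150:270,230:430],None,fx=4,fy=4,interpolation=cv2.INTER_CUBIC);cv2.imwrite('pics/t9c.png',c[:,:,::-1])
E
```

```text
t: 17.95
eef_pos: [0.5599, -0.147, 0.0759]
ee_rot: [3.142, 0.0, -0.005]
force: [-0.8, 0.7, -3.2]
width: 0.0203
t: 18.65
eef_pos: [0.5592, -0.2699, 0.1358]
ee_rot: [3.141, 0.0, -0.007]
force: [-1.1, 1.0, -3.9]
width: 0.0196
t 18.65 pos [ 0.5592 -0.2699  0.1358] rot [ 3.141  0.    -0.007] F [-1.08  1.   -3.87] w 0.0196 q [-0.14  0.34 -0.23  0.   -1.    1.7 ]
[-0.196  0.395  0.12 ] [0.001 0.    0.11 ] dist 0.137
```

View pics/s9c.png

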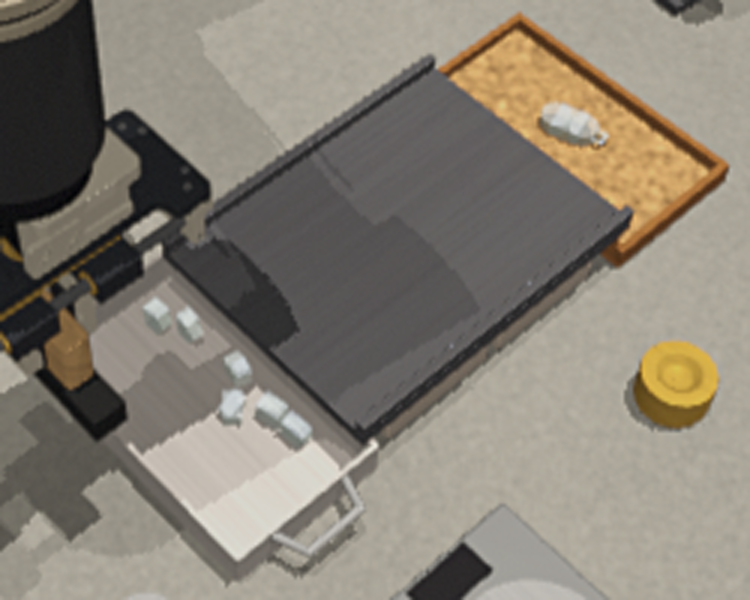

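View pics/t9c.png

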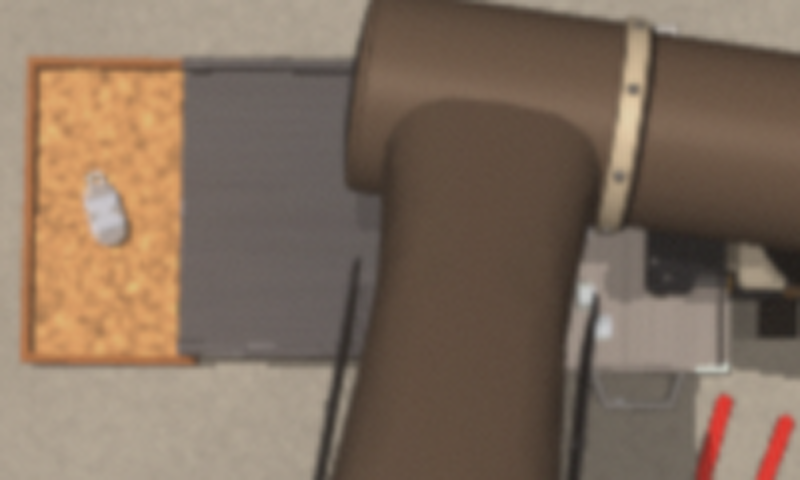

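All six chips are in the pan, the plate is empty, the pendant is undisturbed. Return the scraper to the pad.

```bash
python3 -m inch '0.9 -0.05 0.12 0 0 0 0.11;0.9 -0.12 0.25 0 0 0 0.11;0.9 -0.17 0.35 0.06 0 0 0.11;0.9 -0.196 0.395 0.12 0 0 0.11;0.9 -0.196 0.395 0.12 0 0 0.11;0.9 -0.196 0.395 0.12 0 0 0.11'; python3 to.py 0.4995 -0.388 0.039 -7;python3 - <<'E'
from h import *
f=grab('scene','s10');c=cv2.resize(f['img'][230:430,80:330],None,fx=3,fy=3,interpolation=cv2.INTER_CUBIC);cv2.imwrite('pics/s10c.png',c[:,:,::-1])
E
```

```text
t: 19.35
eef_pos: [0.5005, -0.3835, 0.0998]
ee_rot: [-3.141, 0.001, -0.119]
force: [0.7, 0.1, -2.2]
width: 0.0196
t 19.35 pos [ 0.5005 -0.3835  0.0998] rot [-3.141e+00  1.000e-03 -1.190e-01] F [ 0.65  0.1  -2.22] w 0.0196 q [-0.34  0.39 -0.25  0.   -0.93  1.8 ]
[-0.001  0.015  0.203] [-0.     0.001  0.003] dist 0.061
```

View pics/s10c.png

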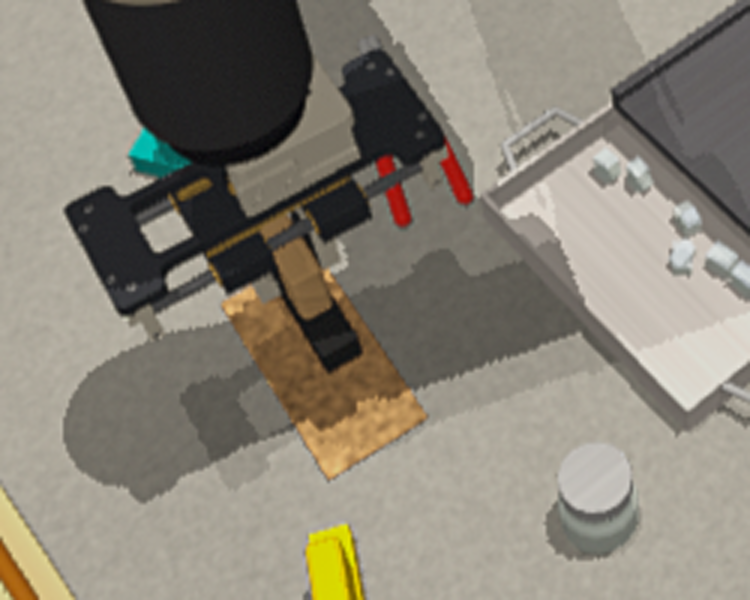

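```bash
python3 -m inch '0.9 0 0.01 0.08 0 0 0;0.9 0 0.01 0.15 0 0 0;0.9 0 0.01 0.19 0 0 0;0.9 0 0.01 0.2 0 0 0;0.9 0 0.01 0.207 0 0 0;0.9 0 0.01 0.212 0 0 0;0.9 0 0.01 0.215 0 0 0;0.9 0 0.01 0.215 0 0 0' 25; python3 to.py
```

```text
t: 20.2
eef_pos: [0.5002, -0.3874, 0.036]
ee_rot: [3.141, -0.001, -0.119]
force: [-0.3, -0.5, -3.4]
width: 0.0199
t 20.2 pos [ 0.5002 -0.3874  0.036 ] rot [ 3.141e+00 -1.000e-03 -1.190e-01] F [-0.32 -0.51 -3.39] w 0.0199 q [-0.35  0.46 -0.3   0.   -0.8   1.8 ]
```

Force still shows full weight; lower in small steps till contact.

```bash
python3 -m inch '0.9 0 0 0.003 0 0 0;0.9 0 0 0.005 0 0 0;0.9 0 0 0.005 0 0 0;0.9 0 0 0.005 0 0 0'; python3 to.py
```

```text
t: 20.6
eef_pos: [0.5003, -0.3876, 0.0352]
ee_rot: [3.141, -0.001, -0.119]
force: [-1.3, 2.2, 6.3]
width: 0.0198
t 20.6 pos [ 0.5003 -0.3876  0.0352] rot [ 3.141e+00 -1.000e-03 -1.190e-01] F [-1.28  2.2   6.32] w 0.0198 q [-0.35  0.47 -0.31  0.   -0.8   1.8 ]
```

```bash
python3 -m inch '0.7 0 0 0 0 0 0;0.5 0 0 0 0 0 0;0.45 0 0 0 0 0 0;0.45 0 0 0 0 0 0;0.45 0 0 -0.06 0 0 0;0.45 0 0 -0.18 0 0 0;0.45 0 0 -0.33 0 0 0;0.45 0 0 -0.48 0 0 0;0.45 0 0 -0.6 0 0 0;0.45 0 0 -0.6 0 0 0'; python3 to.py 0.45 -0.1 0.25 -7
```

```text
t: 21.6
eef_pos: [0.5025, -0.389, 0.2205]
ee_rot: [3.138, -0.009, -0.118]
force: [0.2, -0.3, 0.2]
width: 0.0481
t 21.6 pos [ 0.5025 -0.389   0.2205] rot [ 3.138 -0.009 -0.118] F [ 0.19 -0.33  0.23] w 0.0481 q [-0.35  0.29 -0.1   0.   -1.17  1.8 ]
[-0.286 -0.935 -0.105] [ 0.004 -0.009  0.004] dist 0.295
```

Move the arm clear so that both cameras see everything.

```bash
python3 -m inch '0.45 -0.3 -0.5 -0.1 0 0 0;0.45 -0.3 -0.5 -0.1 0 0 0;0.45 -0.3 -0.5 -0.1 0 0 0;0.45 -0.3 -0.5 -0.1 0 0 0;0.45 -0.3 -0.5 -0.1 0 0 0;0.45 -0.3 -0.5 -0.1 0 0 0'; python3 to.py; python3 - <<'E'
from h import *
grab('scene','s11');f=grab('top','t11')
W=cloud(f)
E
```

```text
t: 22.2
eef_pos: [0.4285, -0.2272, 0.2443]
ee_rot: [-3.142, -0.001, -0.117]
force: [-0.3, -0.7, -1.0]
width: 0.0479
t 22.2 pos [ 0.4285 -0.2272  0.2443] rot [-3.142e+00 -1.000e-03 -1.170e-01] F [-0.28 -0.72 -0.99] w 0.0479 q [-0.08  0.03 -0.37  0.   -1.18  1.53]
```

View pics/s11.png

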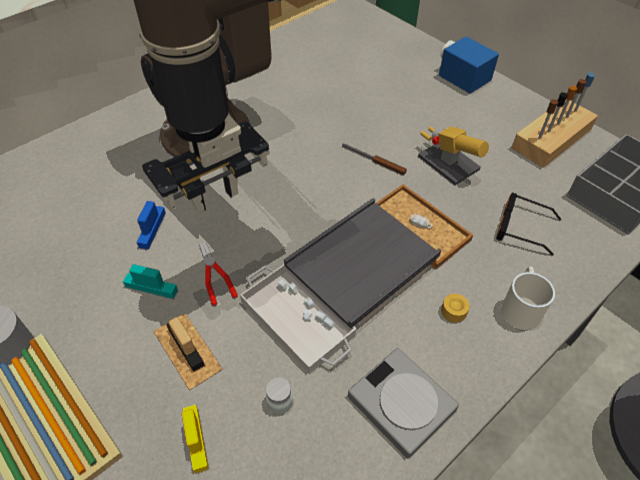

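View pics/t11.png

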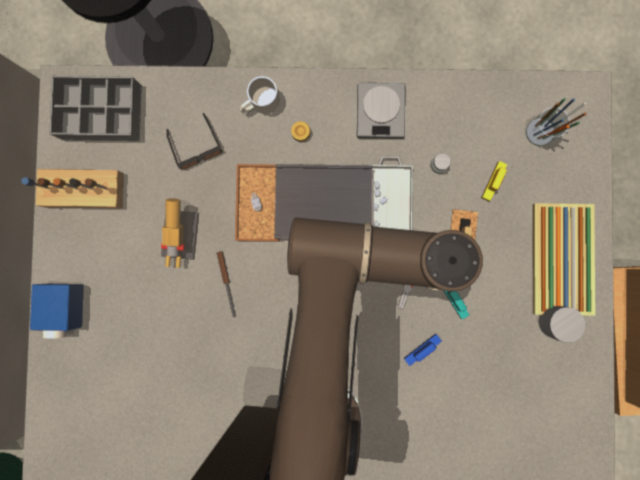

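```bash
python3 - <<'E'
from h import *
f=dict(np.load('pics/s11.npz'));a=dict(np.load('pics/scene0.npz'))
W=cloud(f)
c=f['img'][260:370,150:350];cv2.imwrite('pics/f.png',cv2.resize(c,None,fx=4,fy=4,interpolation=cv2.INTER_CUBIC)[:,:,::-1])
m=(abs(W[...,0]-.591)<.1)&(W[...,1]<-.125)&(W[...,1]>-.243)&(W[...,2]>.009)&(W[...,2]<.026)
P=W[m&(W[...,1]<-.14)&(W[...,1]>-.23)]; print(len(P),P.min(0).round(3),P.max(0).round(3))
V=W[255:400,150:225].reshape(-1,3);h=V[V[:,2]>.062];print('handle top',np.nanmean(h,0).round(4),len(h))
V0=cloud(a)[255:400,150:225].reshape(-1,3);h=V0[V0[:,2]>.062];print('before',np.nanmean(h,0).round(4),len(h))
s=arm.get_state();print(np.abs(s['qd']).max())
E
```

```text
453 [ 0.491 -0.224  0.009] [ 0.655 -0.143  0.026]
handle top [ 0.4763 -0.3822  0.0704] 425
before [ 0.4748 -0.3873  0.0705] 423
0.0142449382628771
```

View pics/f.png

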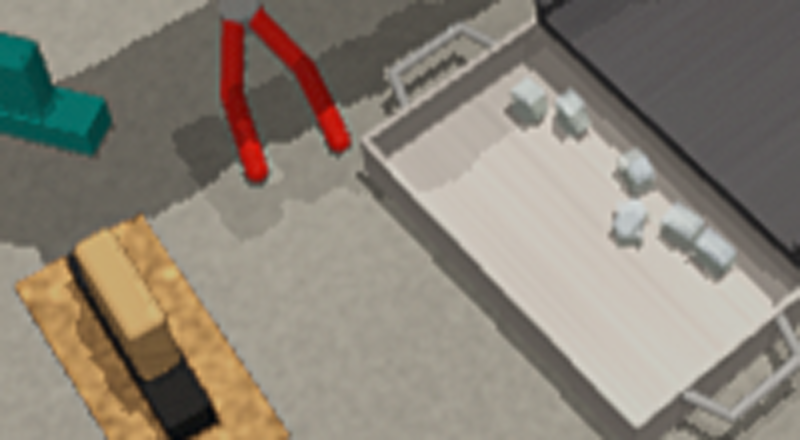

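Six chips lie flat in the pan at crop (510-735, 85-265). The scraper stands upright on its pad, with the handle top at z 0.070 as before, and the arm is clear. I'll hand it in.

```bash
python3 -c "
from station import arm
print(arm.job_done()); print(arm.get_state()['t'])"
```

```text
the job is handed in; nothing more can be done
None
the job is handed in; nothing more can be done
```

I finished the whole job at about 22 s of the 69 s allowed and handed it in; no verdict is reported.

- **Pendant:** I gripped it across its width, set it down in the tray until it touched the floor (3.5 N), and released it there.
- **Chips:** I took the scraper by its handle and wiped the plate in two lanes, about 1 mm above the surface. Four chips went into the pan on the first pass and two on the second. The fingertips stayed about 17 mm above the chips.
- **Scraper:** I lowered it onto its cork pad until it touched, then let go and moved the arm away.

**Last checks:**
- The pictures show all six chips on the pan floor, the plate empty and the pendant in the tray.
- The scraper is upright, with its handle top at 70 mm as at the start. It stands about 5 mm from where it began, well within tolerance.
- The bystanders look unmoved. The arm partly hid the pliers in the top view, but they are clear in the scene view.
- No check failed or disagreed.

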